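# Start a timed spin on the mini centrifuge

## Robot

A 6-joint arm with a two-finger parallel gripper is mounted at the origin on a cart in front of the work surface, level with it; the furniture and walls round the work are solid. World frame = base frame: x ahead of the robot, y to its left, z up, the work surface at z = 0. Lengths are in m, angles in rad, forces in N, time in s.
With the tool pointing down it reaches from about 0.3 to 0.75 m from the base axis. Payload 8.5 kg.
Tool frame: the origin (TCP) lies at the very end of the fingers, on their centre line; the grasp point (between the pads) lies 19 mm behind it (ctrl.grasp_offset is the distance from the TCP to the grasp point, in m); z points along the fingers, y is the line along which they close (so a half turn about z gives the same grasp; the last joint's range is limited). The gripper opens to 85 mm and grips with 20 to 120 N. Pads are 22 mm wide; open, the fingers measure 114 mm over their backs; the gripper's body (76 mm by 85 mm) begins 54 mm behind the grasp point. The pads swing forward as they close: fully open they stand 13 mm farther back than shut.
Start: joints at [-0.215, 0.381, 1.297, -0, 1.464, -0.215], TCP at [0.55, 0, 0.231] pointing down, gripper open.
Joint ranges: [-3.11, 3.11], [-0.89, 2.33], [0.22, 2.48], [-1.42, 4.56], [0.17, 2.85], [-2.88, 2.88]. Speed limits (rad/s): [2.39, 2.39, 3.14, 3.14, 3.14, 3.14].

## Interface

Orientations are given as [roll, pitch, yaw] about the fixed x, y, z axes, in that order (R = Rz(yaw) Ry(pitch) Rx(roll)).
In Python, from cell import ctrl, imaging, get_state gives the robot as it stands (ctrl), with the cameras (imaging) and the readings as plain functions.
- The arm moves only by the shell command python3 jog.py 'ROWS'. ROWS is one flat JSON list of numbers that holds 1 to 8 rows one after another, with no inner brackets; each row has 7 numbers: a rotation vector rx, ry, rz in fractions of the full range, 1 being 2 rad, then dx, dy, dz in normalised numbers (1 is 80 cm), then the finger opening in m; each row shifts and turns the commanded pose from where the row before left it, along the tool's axes as they then stand; what a row does not reach is not made up. A row lasts 1/8 s, in which the tool goes at most 0.0625 m and 0.188 rad, less where a joint would pass 70% of its speed; a pose out of reach is approached as far as the arm can. The fingers move at their own pace and stop on an object; the grip force is fixed at half the most. Time passes only in rows, so rows that do not move let the fingers close. It prints the time, the measured TCP pose, the force, the opening and the grip force at its end. Shift and turn numbers lie between -1 and 1, and a call with a number outside is refused. Input that does not fit is refused with a message, and nothing moves.
- get_state(): the state, without advancing time (a new reading comes with each control period).
- imaging.grab_frame(name): name is "scene" or "side" or "wrist"; returns the picture (480x640x3 uint8, blue, green, red); there is no depth.
- imaging.camera_model(name): a dict with "K" (3x3 intrinsics, pixels), "xyz" and "attitude" of the camera in the world. Camera axes: x right, y up, looking along -z (the intrinsics and any distortion apply to the point x, -y, -z); pixel columns grow to the right and rows downward; lengths in m; the calibration is good to about 2 mm. A picture is of the moment at which its call begins: read the wrist's pose just before it. camera_model takes no time and is no camera call; for the wrist camera it gives the pose at the moment of the call.
- ctrl.finish_job(): hands the job in; it is judged then, once.
The state is a dict: "t": time; "joint_pos": joint angles; "qd": joint speeds; "tau": joint torques, N m; "ee_pos": TCP position; "ee_rot": TCP orientation; "ft_force": force on the tool from outside, world axes, zero at the start; "wrist_torque": the same for the moment, N m; "gripper_width": finger opening in m; "gripper_force": force on a finger pad.
Only numpy, scipy, OpenCV 4.12 (cv2) and the standard library are available. Lean on these libraries where they do the work, as an engineer would, in place of code of your own. Each camera call takes 0.05 s, during which the arm holds its last target. There are 200 camera calls.

## Task

Start a timed spin with light touches of the fingertips, in this order: push the mini centrifuge's open lid fully closed; clear the old reading from the bench timer by pressing its small round key; press the run button on the front of the centrifuge; then start the timer with its long bar key. Press each key clearly down and let it come up again, one at a time, and never press the run button while the lid is open. Do not hit anything hard, do not lift or shift the timer, leave the marker, cap and jar where they are, and finish with the hand clear.

Things in the scene. Friction and masses are not known exactly. Their poses are not given: they have to be found in the camera images.
- mini_spinner: mini centrifuge of white plastic with a translucent dome lid, 146 x 128 mm in plan, 109 mm high with the lid shut; it is fixed to the worktop. Origin: centre of its underside, on the worktop. Its x axis points from the front (where the run button is, towards the robot) to the back (where the lid is hinged), z up. The top of the body, under the lid, is 62 mm high, its front face is at x = -70 mm.
- mini_spinner_lid (a joint): angle of the dome lid about a level hinge along the centrifuge's y axis, at x = 69 mm, z = 66 mm in its frame: 0 closed, 1.4 rad fully open. Starts at 1.05 to 1.3, held by weak friction. A light push forward (towards the front) on the upper part of its back tips it; straight down on the rim it only jams. Below about 0.8 it sinks shut by itself in about 3 s.
- lid_lip (a point): middle of the dome lid's front rim, on the lid, 109 mm from the hinge line: at x = -40 mm, z = 66 mm in the centrifuge's frame when closed, x = +13 to 40 mm, z = 160 to 171 mm as it starts. The open lid's top is about 172 mm high; its rounded back reaches about x = 65 to 90 mm at z = 150 mm and at most x = 110 mm lower down.
- mini_spinner_button (a joint): travel of the run button, pushed level into the front face along the centrifuge's x axis: 0 out, 1.5 mm fully in; the spring takes 4 N per mm (6 N fully in, where the force rises fast). Counts as pressed beyond 0.8 mm.
- run_button_face (a point): centre of the outer face of the run button: a flat key 18 mm wide and 12 mm high that stands 3 mm out of the centrifuge's front face, its centre 36 mm above the worktop, at x = -73 mm in the centrifuge's frame. A finger held upright in front of it can press it by moving along the centrifuge's x axis.
- bench_timer: white bench timer standing loose on four rubber feet, 88 mm deep, 116 mm wide, 0.25 kg. Origin: centre of its underside. x axis from its front edge to its back, y to its left, z up. A flat deck 20 mm high in front carries two grey keys; behind x = 2 mm an inclined display rises to 44 mm at the back.
- clear_key_top (a point): centre of the top of the timer's small round clear key, 18 mm across, 7 mm above the deck (27 mm above the worktop), at x = -22 mm, y = +36 mm in the timer's frame (its left side)
- timer_clear (a joint): travel of the round clear key straight down: 0 up, 5 mm fully down; 1.5 N to start moving, 4.5 N at 3 mm, 6.5 N fully down, where the force rises fast. Counts as pressed beyond 2 mm.
- start_bar_top (a point): centre of the top of the timer's long start bar, 48 mm wide (along the timer's y) and 16 mm deep, 7 mm above the deck (27 mm above the worktop), at x = -22 mm, y = -23 mm in the timer's frame (its right side)
- timer_start (a joint): travel of the long start bar straight down: 0 up, 5 mm fully down; 1.5 N to start moving, 4.5 N at 3 mm, 6.5 N fully down, where the force rises fast. Counts as pressed beyond 2 mm.
- marker: loose white and blue felt marker, 138 mm long, 11 mm thick, lying between the centrifuge and the timer; leave alone. Origin: under its middle, x along it.
- cap: loose blue screw cap of a tube, 21 mm across, 13 mm high; leave alone. Origin: centre of its underside.
- jar: white screw-capped jar, 46 mm across, 84 mm high, standing loose behind, near the middle of the worktop (a second one by the bottles is fixed); leave alone. Origin: centre of its underside.

How it is judged:
By the outcome, as a careful person would: the job done as asked, in the order asked, and still so for the second after the job is handed in, with the robot touching nothing.
It also fails if it takes over 61 s, if anything falls off the work surface, if the arm or the gripper's body presses on something with over 40 N, if the wrist force passes 120 N, or if a joint passes its speed limit or range.

## Working session

There is one attempt and no reset: what is moved stays moved. The work goes in short steps, Python scripts to look and compute and a shell command to move; the robot and the scene stay as the last step left them, time stands still between calls to the robot, and variables do not carry over. Pictures are saved under pics/ and viewed, at most 12 in all, crops included, and the job is handed in when it is done.

```bash
ls; mkdir -p pics; python3 - <<'E'
from cell import ctrl, imaging, get_state
import cv2
s=get_state();print(s['t'],s['ee_pos'],s['ee_rot'],s['gripper_width'])
for n in("scene","side","wrist"):
    m=imaging.camera_model(n);print(n,m)
    cv2.imwrite(f"pics/{n}0.png",imaging.grab_frame(n))
E
```

```text
cell.py
jog.py
pics
0.0 [5.49708778e-01 5.01180335e-05 2.30678648e-01] [-3.14012875e+00 -3.38145747e-04  1.57075619e+00] 0.08569369449887132
scene {'K': array([[540.403932  ,   0.        , 316.73791501],
       [  0.        , 540.403932  , 249.32201238],
       [  0.        ,   0.        ,   1.        ]]), 'xyz': array([ 0.1583841 , -0.76852754,  0.63585388]), 'attitude': array([ 0.9924127 ,  0.0036806 , -0.49336503])}
side {'K': array([[455.47209454,   0.        , 315.71094537],
       [  0.        , 455.47209454, 244.3386009 ],
       [  0.        ,   0.        ,   1.        ]]), 'xyz': array([0.26171063, 0.69250145, 0.4575024 ]), 'attitude': array([ 1.11958771e+00,  1.01249573e-03, -2.68424700e+00])}
wrist {'K': array([[352.55169747,   0.        , 320.50410004],
       [  0.        , 352.55169747, 235.78538951],
       [  0.        ,   0.        ,   1.        ]]), 'xyz': array([0.55058332, 0.07583253, 0.37247374]), 'attitude': array([-2.94388303e-01,  2.36239088e-04,  6.24682082e-04])}
```

View pics/scene0.png

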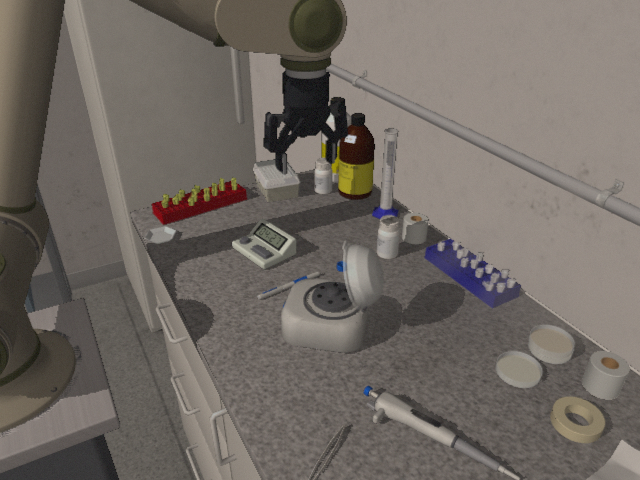

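View pics/side0.png

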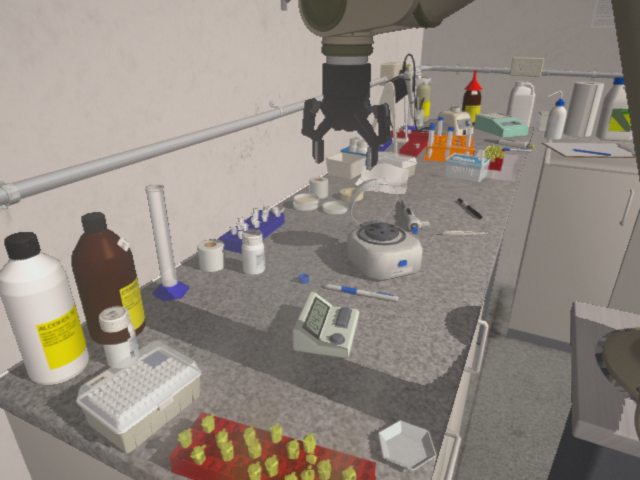

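View pics/wrist0.png

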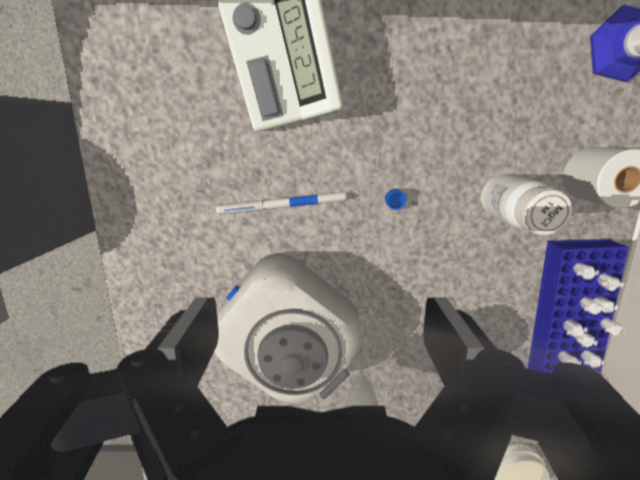

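The wrist picture shows the clear key at about (246,17), the start bar at (264,88), the blue run button at (233,293), the rotor at (293,357) and the hinge near (335,384). In the side view the button is at (403,263). The scene view shows the lid open at about (362,275). I'll measure these next.

```bash
cat > h.py <<'E'
import numpy as np, cv2
from cell import ctrl, imaging, get_state
from scipy.spatial.transform import Rotation as R
def ray(m,p):
    p=np.atleast_2d(p).astype(float);K=m['K']
    d=np.c_[(p[:,0]-K[0,2])/K[0,0],-(p[:,1]-K[1,2])/K[1,1],-np.ones(len(p))]
    return m['xyz'],R.from_euler('xyz',m['attitude']).apply(d)
def plane(m,p,z):
    o,d=ray(m,p);return o+d*((z-o[2])/d[:,2])[:,None]
def tri(m1,p1,m2,p2):
    (a,d),(b,e)=ray(m1,p1),ray(m2,p2);d,e=d[0],e[0]
    s=np.linalg.lstsq(np.c_[d,-e],b-a,rcond=None)[0];u,v=a+s[0]*d,b+s[1]*e
    return (u+v)/2,np.linalg.norm(u-v)
def blobs(mask,box,amin=20):
    x0,y0,x1,y1=box;n,l,st,c=cv2.connectedComponentsWithStats(mask[y0:y1,x0:x1].astype(np.uint8))
    return [(st[i,4],c[i]+[x0,y0],(st[i,:4]+[x0,y0,0,0]).tolist()) for i in range(1,n) if st[i,4]>=amin]
E
python3 - <<'E'
from h import *
np.set_printoptions(precision=4,suppress=True)
w,s,c=[cv2.imread(f'pics/{n}0.png') for n in('wrist','side','scene')]
W,S,C=[imaging.camera_model(n) for n in('wrist','side','scene')]
def blue(i):
    h=cv2.cvtColor(i,cv2.COLOR_BGR2HSV);return (h[...,0]>95)&(h[...,0]<130)&(h[...,1]>120)&(h[...,2]>60)
bw=blobs(blue(w),(210,180,420,310),8);bs=blobs(blue(s),(290,240,425,300),8)
print('blue w',bw);print('blue s',bs)
g=cv2.cvtColor(w,cv2.COLOR_BGR2GRAY)
for n,box in(('clear',(228,0,268,40)),('bar',(242,50,290,125))):
    for b in blobs(g<125,box,60): print(n,b,plane(W,b[1],.027))
x0,y0,x1,y1=242,50,286,122
cs=cv2.findContours((g[y0:y1,x0:x1]<125).astype(np.uint8),0,2)[0];k=max(cs,key=cv2.contourArea)
p=plane(W,cv2.boxPoints(cv2.minAreaRect(k))+[x0,y0],.027);print('bar corners\n',p)
b=[q[1] for q in bw if abs(q[1][0]-233)<12 and abs(q[1][1]-293)<12][0]
t=[q[1] for q in bs if abs(q[1][0]-403)<10 and q[1][1]<275][0]
print('button',tri(W,b,S,t),plane(W,b,.036))
gs=cv2.cvtColor(w,cv2.COLOR_BGR2GRAY)
big=cv2.resize(w[240:440,190:420],None,fx=3,fy=3,interpolation=cv2.INTER_CUBIC)
cv2.imwrite('pics/crop1.png',big[:600])
big=cv2.resize(c[220:370,260:410],None,fx=4,fy=4,interpolation=cv2.INTER_CUBIC)
cv2.imwrite('pics/crop2.png',big)
E
```

```text
blue w [(np.int32(329), array([395.3587, 199.2492]), [385, 190, 21, 20]), (np.int32(223), array([303.0404, 200.287 ]), [290, 195, 28, 11]), (np.int32(58), array([232.0862, 292.8966]), [227, 287, 11, 13])]
blue s [(np.int32(32), array([402.6562, 262.9062]), [399, 260, 8, 6]), (np.int32(8), array([301.125, 275.875]), [300, 275, 3, 3]), (np.int32(10), array([306.2, 279.3]), [305, 278, 3, 4]), (np.int32(62), array([348.7258, 289.4032]), [342, 287, 15, 6])]
clear (np.int32(251), array([252.1873,  20.4502]), [238, 5, 23, 26]) [[0.4915 0.1655 0.027 ]]
bar (np.int32(440), array([271.8545,  90.2136]), [259, 58, 24, 60]) [[0.5063 0.1095 0.027 ]]
bar corners
 [[0.4957 0.1358 0.027 ]
 [0.5128 0.1369 0.027 ]
 [0.5151 0.0872 0.027 ]
 [0.4972 0.086  0.027 ]]
button (array([ 0.4573, -0.0897,  0.0348]), np.float64(0.0005934180569128142)) [[ 0.4579 -0.0889  0.036 ]]
```

View pics/crop1.png

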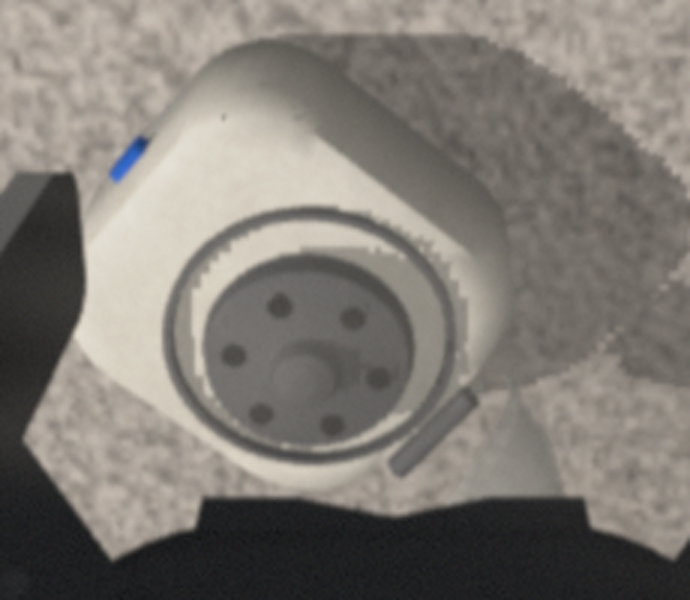

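View pics/crop2.png

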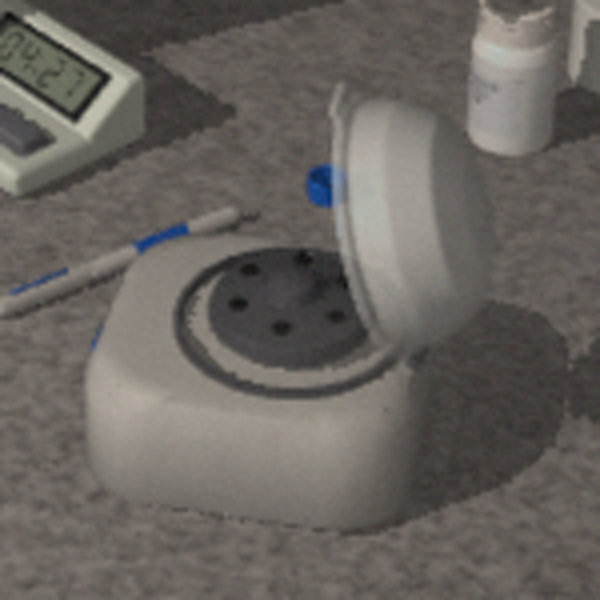

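Crop 1 shows the hinge bar from (322.7,396.7) to (347.3,371.7) in full-image pixels, and the rotor ring centre at (293,352). Crop 2 puts the lid's lip tab at about scene (345,242). The key blobs merged with the display edge, so I need a tighter mask.

```bash
python3 - <<'E'
from h import *
np.set_printoptions(precision=4,suppress=True)
w=cv2.imread('pics/wrist0.png');W=imaging.camera_model('wrist');S=imaging.camera_model('side');C=imaging.camera_model('scene')
cw=cv2.resize(w[0:140,210:350],None,fx=4,fy=4,interpolation=cv2.INTER_CUBIC)
cv2.imwrite('pics/crop3.png',cw)
B=tri(W,(232.1,292.9),S,(402.7,262.9))[0]
H=plane(W,[(322.7,396.7),(347.3,371.7),(335,384.2)],.066);Rg=plane(W,(293.3,351.7),.062)[0]
print('hinge',H,np.linalg.norm(H[0]-H[1]),'ring',Rg)
v=H[2]-B;print('B->H',np.hypot(*v[:2]),np.degrees(np.arctan2(v[1],v[0])),'hinge normal',np.degrees(np.arctan2(*(H[1]-H[0])[[1,0]]))-90,
 'ring dir',np.degrees(np.arctan2(*(Rg-B)[[1,0]])))
# lip: intersect scene ray with centrifuge's symmetry plane
a=np.arctan2(v[1],v[0]);n=np.array([-np.sin(a),np.cos(a),0])
o,d=ray(C,(345,243));q=o+d[0]*(np.dot(B-o,n)/np.dot(d[0],n));O=B+73e-3*np.array([np.cos(a),np.sin(a),0])
print('origin',O,'lip',q,'local x',np.dot(q-O,[np.cos(a),np.sin(a),0]),'lid angle',np.arctan2(q[2]-.066,.069-np.dot(q-O,[np.cos(a),np.sin(a),0])))
E
```

```text
hinge [[ 0.5531 -0.1945  0.066 ]
 [ 0.5783 -0.1633  0.066 ]
 [ 0.5658 -0.1787  0.066 ]] 0.040139505665846585 ring [ 0.5229 -0.1422  0.062 ]
B->H 0.1403388027059231 -39.3360496504792 hinge normal -38.9542251723775 ring dir -38.66727334073172
origin [ 0.5138 -0.136   0.0348] lip [ 0.537  -0.155   0.1778] local x 0.030050390929624762 lid angle 1.2355030617600278
```

View pics/crop3.png

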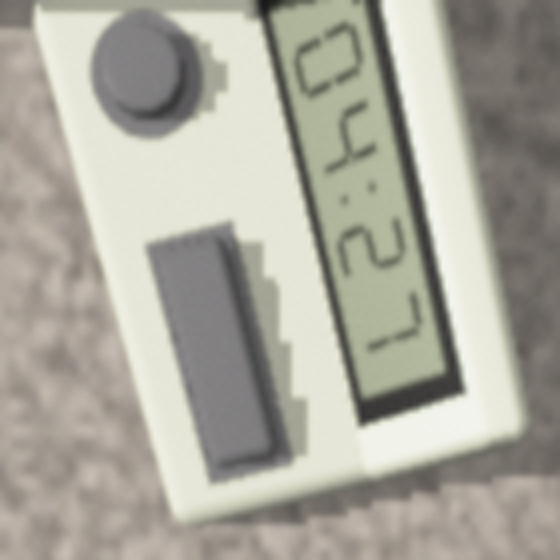

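Crop 3 gives the clear key's top centre at wrist pixel (244.5,18.8) and the start bar's at (262.5,87.5). The centrifuge yaw is about -39°: three cues agree, and the button-to-hinge distance is 140 mm against 142 expected. I'll turn the closed fingers to line up with it and go behind the lid.

The rows are not in the units I measure in: shifts go in shares of 80 cm and turns go in shares of 2 rad. I convert before sending: -0.178 rad / 2 = -0.089.

```bash
python3 - <<'E'
from h import *
np.set_printoptions(precision=4,suppress=True)
W=imaging.camera_model('wrist');p=plane(W,[(244.5,18.8),(262.5,87.5)],.027);v=p[0]-p[1]
print(p,np.linalg.norm(v),'timer yaw',np.degrees(np.arctan2(v[1],v[0]))-90)
E
python3 jog.py '[0,0,-0.089,0,0,0,0,0,0,-0.089,0,0,0,0,0,0,-0.089,0,0,0,0,0,0,-0.089,0,0,0,0,0,0,-0.089,0,0,0,0]'
python3 jog.py '[0,0,0,-0.05,-0.0313,0,0,0,0,0,-0.05,-0.0313,0,0,0,0,0,-0.05,-0.0313,0,0,0,0,0,-0.05,-0.0313,0,0,0,0,0,-0.05,-0.0313,0,0,0,0,0,0,0,0,0,0,0,0,0,0,0,0]'
```

```text
[[0.4849 0.1667 0.027 ]
 [0.4979 0.1118 0.027 ]] 0.05645187507417689 timer yaw 13.258675159950215
t: 0.78
ee_pos: [0.5499, 0.0001, 0.2311]
ee_rot: [-3.141, -0.001, 2.467]
ft_force: [-0.5, 0.7, -0.2]
gripper_width: 0.0002
gripper_force: 0.0
t: 1.65
ee_pos: [0.6265, -0.2226, 0.2309]
ee_rot: [3.142, -0.001, 2.461]
ft_force: [-0.3, 0.0, 0.4]
gripper_width: 0.0003
gripper_force: 0.0
```

To row units: 0.03 m / 0.8 = 0.0375, 0.027 m / 0.8 = 0.0338.

```bash
python3 jog.py '[0,0,0,0,-0.0025,0.0375,0,0,0,0,0,-0.0025,0.0375,0,0,0,0,0,0,0.0338,0,0,0,0,0,0,0,0]'
python3 jog.py '[0,0,0,0.01,0,0,0,0,0,0,0.01,0,0,0,0,0,0,0.0075,0,0,0,0,0,0,0.0063,0,0,0,0,0,0,0.0063,0,0,0]'
python3 - <<'E'
from h import *
cv2.imwrite('pics/s1.png',imaging.grab_frame('scene')[150:400,200:500])
E
```

```text
t: 2.15
ee_pos: [0.6234, -0.2245, 0.1429]
ee_rot: [-3.141, -0.004, 2.462]
ft_force: [0.7, -0.0, 1.0]
gripper_width: -0.0001
gripper_force: 0.0
t: 2.78
ee_pos: [0.5991, -0.2058, 0.1445]
ee_rot: [3.142, 0.0, 2.461]
ft_force: [0.7, -0.1, -0.3]
gripper_width: -0.0
gripper_force: 0.0
```

View pics/s1.png

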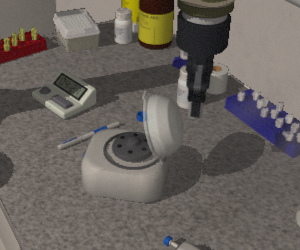

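The finger is upright just behind the lid's back, with a small gap left. I'll push gently.

To row units: 0.005 m / 0.8 = 0.0063.

```bash
for i in 1; do python3 jog.py '[0,0,0,0.0063,0,0,0,0,0,0,0.0063,0,0,0,0,0,0,0.0063,0,0,0]'
python3 jog.py '[0,0,0,0.005,0,0,0,0,0,0,0.005,0,0,0,0,0,0,0.005,0,0,0]'
python3 jog.py '[0,0,0,0.005,0,0,0,0,0,0,0.005,0,0,0]'; done | grep -E 'ee_pos|force:|t:'
```

```text
t: 3.2
ee_pos: [0.5874, -0.1963, 0.1443]
ee_rot: [3.142, -0.0, 2.461]
ft_force: [0.6, -1.1, 0.5]
gripper_force: 0.0
t: 3.58
ee_pos: [0.5783, -0.1889, 0.1444]
ee_rot: [3.141, 0.0, 2.461]
ft_force: [0.3, -0.2, 0.0]
gripper_force: 0.4
t: 3.82
ee_pos: [0.5719, -0.1838, 0.1443]
ee_rot: [3.142, -0.0, 2.461]
ft_force: [-0.0, -0.3, 0.3]
gripper_force: 0.2
```

To row units: 0.005 m / 0.8 = 0.0063.

```bash
(python3 jog.py '[0,0,0,0.0063,0,0,0,0,0,0,0.0063,0,0,0,0,0,0,0.0063,0,0,0]'
python3 jog.py '[0,0,0,0.0063,0,0,0,0,0,0,0.0063,0,0,0,0,0,0,0,0,0,0]') | grep -E 'ee_pos|ft_force:|t:'
python3 - <<'E'
from h import *
a=imaging.grab_frame('scene')[200:370,240:420];b=imaging.grab_frame('side')[160:300,320:450]
a=cv2.resize(a,None,fx=2,fy=2);b=cv2.resize(b,(316,340))
cv2.imwrite('pics/s2.png',np.hstack([a,b]))
E
```

```text
t: 4.2
ee_pos: [0.5602, -0.1743, 0.1443]
ee_rot: [-3.142, -0.0, 2.461]
ft_force: [0.7, 0.3, -0.4]
t: 4.58
ee_pos: [0.5525, -0.168, 0.1444]
ee_rot: [-3.142, -0.0, 2.461]
ft_force: [0.1, 1.2, -0.7]
```

View pics/s2.png

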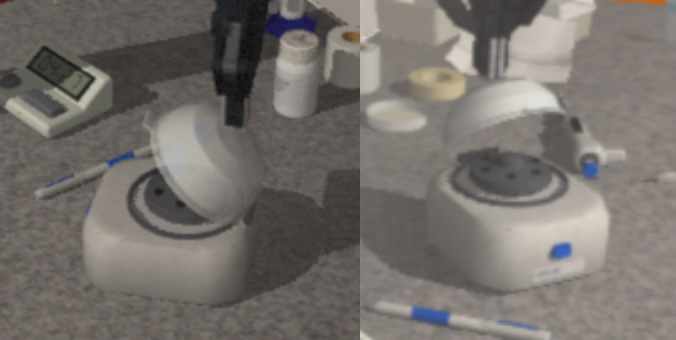

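The lid has tipped to roughly 0.8 rad. I'll push a little more, then lift clear and let it sink while the arm moves to the timer.

To row units: 0.005 m / 0.8 = 0.0063.

```bash
(python3 jog.py '[0,0,0,0.0063,0,0,0,0,0,0,0.0063,0,0,0,0,0,0,0.0063,0,0,0,0,0,0,0.0063,0,0,0]'
python3 jog.py '[0,0,0,0,0,0,0,0,0,0,0,0,-0.025,0,0,0,0,0,0,-0.0375,0,0,0,0,0,0,-0.0375,0]') | grep -E 'ee_pos|ft_force:|t:'
python3 - <<'E'
from h import *
s=get_state()['ee_pos'];a=2.461
for n,p in(('clear',(.4849,.1667)),('bar',(.4979,.1118))):
    d=np.array(p)-s[:2];print(n,d@[np.cos(a),np.sin(a)],d@[np.sin(a),-np.cos(a)])
E
```

```text
t: 5.18
ee_pos: [0.5369, -0.1554, 0.1444]
ee_rot: [-3.142, -0.0, 2.461]
ft_force: [-0.3, 0.4, -0.2]
t: 5.68
ee_pos: [0.5372, -0.1557, 0.2252]
ee_rot: [-3.142, -0.0, 2.461]
ft_force: [0.4, -0.5, 0.3]
clear 0.24347010622540755 0.21766430809401008
bar 0.19882047659938148 0.18317633085180732
```

To row units: 0.04 m / 0.8 = 0.05, 0.03 m / 0.8 = 0.0375.

```bash
python3 jog.py '[0,0,0,0.0375,0.05,0,0,0,0,0,0.0375,0.05,0,0,0,0,0,0.0375,0.05,0,0,0,0,0,0.0375,0.05,0,0,0,0,0,0.025,0.0375,0,0,0,0,0,0,0,0,0,0,0,0,0,0,0,0,0,0,0,0,0,0,0]' | grep -E 'ee_pos|t:'
python3 - <<'E'
from h import *
np.set_printoptions(precision=4,suppress=True)
W=imaging.camera_model('wrist');w=imaging.grab_frame('wrist');c=imaging.grab_frame('side')[160:300,320:450]
np.savez('w1.npz',**W);cv2.imwrite('pics/w1raw.png',w)
cv2.imwrite('pics/s3.png',np.hstack([w,np.pad(cv2.resize(c,(160,172)),((0,308),(0,0),(0,0)))]))
E
```

```text
t: 6.68
ee_pos: [0.5481, 0.0791, 0.2243]
ee_rot: [-3.141, 0.0, 2.459]
```

View pics/s3.png

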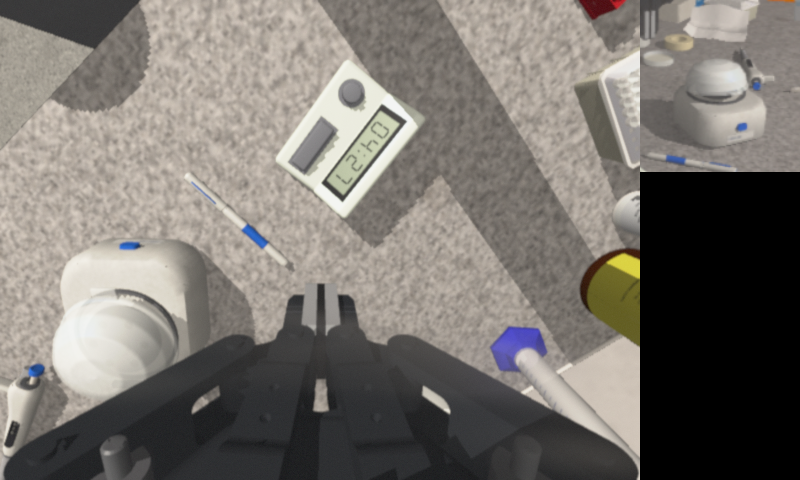

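The lid is sinking shut. The timer is in full view: clear key at about (351,93), bar at (313,146), button at (130,245).

```bash
python3 - <<'E'
from h import *
np.set_printoptions(precision=4,suppress=True)
W=dict(np.load('w1.npz'));w=cv2.imread('pics/w1raw.png');g=cv2.cvtColor(w,cv2.COLOR_BGR2GRAY)
for n,b in(('clear',(334,74,370,112)),('bar',(285,112,342,176))):
    x0,y0,x1,y1=b
    for th in(115,130,145):
        k=max(cv2.findContours((g[y0:y1,x0:x1]<th).astype(np.uint8),0,2)[0],key=cv2.contourArea)
        r=cv2.minAreaRect(k);q=np.array(r[0])+[x0,y0];print(n,th,q,np.array(r[1]),plane(W,q,.027)[0])
p=plane(W,[(351,92.5),(313,145.5)],.027);v=p[0]-p[1];print(p,np.linalg.norm(v),np.degrees(np.arctan2(v[1],v[0]))-90)
print('button',plane(W,(130,245),.036))
s=get_state()['ee_pos'];a=2.459
for q in p: d=q[:2]-s[:2];print(d@[np.cos(a),np.sin(a)],d@[np.sin(a),-np.cos(a)])
E
```

```text
clear 115 [353.8149  99.6637] [12.1958 20.9286] [0.4911 0.1666 0.027 ]
clear 130 [352.8753  98.1578] [16.5323 21.9401] [0.4895 0.1667 0.027 ]
clear 145 [351.5  93.5] [25.4558 25.4558] [0.4857 0.1681 0.027 ]
bar 115 [317.5138 151.8345] [14.6218 51.8515] [0.5059 0.1123 0.027 ]
bar 130 [314.0907 147.2027] [17.3929 53.7545] [0.5007 0.1125 0.027 ]
bar 145 [312.8 145.6] [21.6 55.6] [0.4988 0.1125 0.027 ]
[[0.4847 0.1683 0.027 ]
 [0.4988 0.1127 0.027 ]] 0.05734027315582502 14.238342682171933
button [[ 0.4585 -0.0873  0.036 ]]
0.10530720143146735 0.02918468242259358
0.05930446237208351 -0.0050447628638680036
```

To row units: 0.05 m / 0.8 = 0.0625, 0.04 m / 0.8 = 0.05.

```bash
(python3 jog.py '[0,0,0,0.0438,0.0125,0,0,0,0,0,0.0438,0.0125,0,0,0,0,0,0.0438,0.0113,0,0,0,0,0,0,0,0.0625,0,0,0,0,0,0,0.0625,0,0,0,0,0,0,0.05,0,0,0,0,0,0,0.0375,0,0,0,0,0,0,0,0]'
python3 jog.py '[0,0,0,0,0,0,0,0,0,0,0,0,0,0]') | grep -E 'ee_pos|ft_force|t:'
```

```text
t: 7.78
ee_pos: [0.4838, 0.1682, 0.0529]
ee_rot: [-3.139, -0.003, 2.46]
ft_force: [0.0, -0.8, 0.3]
t: 8.02
ee_pos: [0.4854, 0.1687, 0.0557]
ee_rot: [3.14, 0.002, 2.461]
ft_force: [-1.0, 0.7, 0.7]
```

To row units: 0.008 m / 0.8 = 0.01, 0.006 m / 0.8 = 0.0075.

```bash
(python3 jog.py '[0,0,0,0,0,0.01,0,0,0,0,0,0,0.01,0,0,0,0,0,0,0.0075,0,0,0,0,0,0,0,0,0,0,0,0,0,0,0]'
python3 jog.py '[0,0,0,0,0,0.0025,0,0,0,0,0,0,0.0025,0,0,0,0,0,0,0.0025,0,0,0,0,0,0,0,0,0,0,0,0,0,0,0]') | grep -E 'ee_pos|ft_force|t:'
```

```text
t: 8.65
ee_pos: [0.4847, 0.1688, 0.0323]
ee_rot: [3.142, 0.0, 2.461]
ft_force: [0.3, 0.1, 0.8]
t: 9.28
ee_pos: [0.4847, 0.1688, 0.0264]
ee_rot: [3.142, 0.0, 2.461]
ft_force: [-0.6, -0.1, 1.7]
```

To row units: 0.0015 m / 0.8 = 0.0019.

```bash
(python3 jog.py '[0,0,0,0,0,0.0019,0,0,0,0,0,0,0.0019,0,0,0,0,0,0,0,0,0,0,0,0,0,0,0]'
) | grep -E 'ee_pos|ft_force|t:'; python3 -c "
from cell import ctrl, imaging, get_state
print(get_state()['wrist_torque'])"
```

```text
t: 9.78
ee_pos: [0.4847, 0.1688, 0.0235]
ee_rot: [3.141, 0.0, 2.461]
ft_force: [-1.9, -1.1, 5.0]
[-0.0125398   0.17875982 -0.0215564 ]
```

To row units: 0.0005 m / 0.8 = 0.0006.

```bash
(python3 jog.py '[0,0,0,0,0,0.0006,0,0,0,0,0,0,0,0,0,0,0,0,0,0,0]'
python3 jog.py '[0,0,0,0,0,-0.0063,0,0,0,0,0,0,-0.025,0,0,0,0,0,0,-0.0375,0,0,0,0,0,0,-0.05,0,0,0,0,0,0,-0.05,0,0,0,0,0,0,0,0,0,0,0,0,0,0,0]') | grep -E 'ee_pos|ft_force|t:'
python3 - <<'E'
from h import *
a=imaging.grab_frame('scene')[200:370,220:420];b=imaging.grab_frame('side')[160:370,280:450]
a=cv2.resize(a,None,fx=2,fy=2);b=cv2.resize(b,(275,340))
cv2.imwrite('pics/s4.png',np.hstack([a,b]))
s=get_state()['ee_pos'];a=2.461;u=np.array([.777,-.629]);B=np.array([.4575,-.0893])
for k in(.05,.011):
    d=B-k*u-s[:2];print(d@[np.cos(a),np.sin(a)],d@[np.sin(a),-np.cos(a)])
E
```

```text
t: 10.15
ee_pos: [0.4847, 0.1688, 0.023]
ee_rot: [3.141, 0.0, 2.461]
ft_force: [-0.5, -0.6, 4.5]
t: 11.02
ee_pos: [0.4841, 0.1687, 0.157]
ee_rot: [-3.141, -0.001, 2.461]
ft_force: [0.1, -0.6, -0.8]
-0.09173218198987149 -0.21717701797814445
-0.13071989495491484 -0.2171742331278088
```

View pics/s4.png

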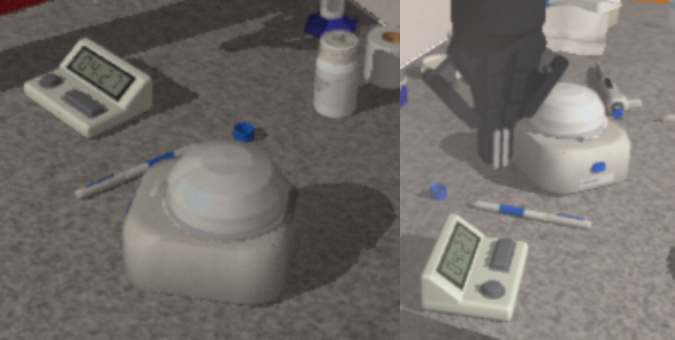

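The lid looks shut in both views. I'll check its height numerically while moving in front of the run button.

To row units: -0.054 m / 0.8 = -0.0675, -0.023 m / 0.8 = -0.0288.

```bash
python3 jog.py '[0,0,0,-0.0288,-0.0675,0,0,0,0,0,-0.0288,-0.0675,0,0,0,0,0,-0.0288,-0.0675,0,0,0,0,0,-0.0288,-0.0675,0,0,0,0,0,0,0,0,0,0,0,0,0,0,0,0,0,0,0,0,0,0,0]' | grep -E 'ee_pos|ft_force|t:'
python3 - <<'E'
from h import *
from scipy.spatial.transform import Rotation as R
C=imaging.camera_model('scene');i=imaging.grab_frame('scene');cv2.imwrite('pics/c5.png',i)
u=np.array([.777,-.629]);O=np.array([.514,-.1357])
def pr(x,z):
    p=R.from_euler('xyz',C['attitude']).inv().apply(np.r_[O+x*u,z]-C['xyz']);q=C['K']@[p[0],-p[1],-p[2]];return q[:2]/q[2]
for th in(0,.1,.2):
    f=lambda x,z:pr(.069+(x-.069)*np.cos(th)+(z-.066)*np.sin(th),.066-(x-.069)*np.sin(th)+(z-.066)*np.cos(th))
    print(th,'apex',f(.014,.109),'lip',f(-.04,.066))
s=get_state()['ee_pos'];a=2.461;B=np.array([.4575,-.0893])
d=B-.05*u-s[:2];print(d@[np.cos(a),np.sin(a)],d@[np.sin(a),-np.cos(a)])
E
```

```text
t: 12.0
ee_pos: [0.4203, -0.0559, 0.1575]
ee_rot: [-3.141, -0.001, 2.463]
ft_force: [-0.8, 0.3, -0.7]
0 apex [334.39515997 276.98339598] lip [302.90731573 293.93886736]
0.1 apex [337.17931733 274.68630721] lip [303.10735624 288.90807737]
0.2 apex [340.28409461 272.6422689 ] lip [303.93840574 283.93215001]
3.096070686874778e-05 -0.0025814307026048675
```

The rim is where a closed lid's should be: crop (165,195) seen against (166,188) predicted. Next I descend in front of the button.

To row units: 0.04 m / 0.8 = 0.05, 0.03 m / 0.8 = 0.0375.

```bash
(python3 jog.py '[0,0,0,0,-0.0031,0.05,0,0,0,0,0,0,0.05,0,0,0,0,0,0,0.0375,0,0,0,0,0,0,0.0175,0,0,0,0,0,0,0,0,0,0,0,0,0,0,0]'
python3 jog.py '[0,0,0,-0.015,0,0,0,0,0,0,-0.015,0,0,0,0,0,0,-0.0075,0,0,0,0,0,0,0,0,0,0,0,0,0,0,0,0,0]') | grep -E 'ee_|ft_force|t:'
python3 - <<'E'
from h import *
a=cv2.resize(imaging.grab_frame('side')[190:320,340:490],None,fx=4,fy=4)
cv2.imwrite('pics/s6.png',a)
s=get_state()['ee_pos'];u=np.array([.777,-.629]);d=np.array([.4575,-.0893])-s[:2];print('gap to face from centre',d@u,'lateral',d@[.629,.777])
E
```

```text
t: 12.8
ee_pos: [0.419, -0.0586, 0.0343]
ee_rot: [3.141, 0.001, 2.462]
ft_force: [0.1, 0.3, -0.0]
t: 13.42
ee_pos: [0.4416, -0.0777, 0.0338]
ee_rot: [-3.141, -0.001, 2.461]
ft_force: [0.4, -0.7, 0.2]
gap to face from centre 0.01971204111700146 lateral 0.0009394675340322792
```

View pics/s6.png

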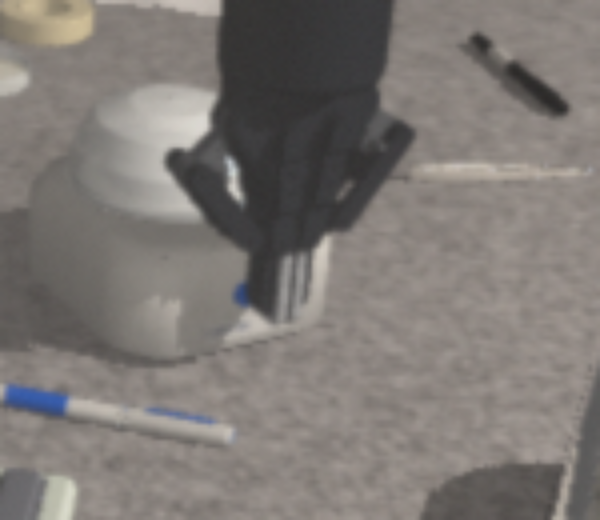

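The lid is shut, and the fingertips are in front of the button (blue at (242,293)) with a small gap. I'll lower a touch and advance.

To row units: -0.003 m / 0.8 = -0.0038.

```bash
(python3 jog.py '[0,0,0,0,0,0.0038,0,0,0,0,-0.0038,0,0,0,0,0,0,-0.0038,0,0,0,0,0,0,0,0,0,0]'
python3 jog.py '[0,0,0,-0.0013,0,0,0,0,0,0,-0.0013,0,0,0,0,0,0,0,0,0,0,0,0,0,0,0,0,0]') | grep -E 'ee_pos|ft_force|t:'
```

```text
t: 13.98
ee_pos: [0.4468, -0.0818, 0.0308]
ee_rot: [3.142, 0.0, 2.461]
ft_force: [1.1, -0.7, -0.1]
t: 14.48
ee_pos: [0.4477, -0.0826, 0.0307]
ee_rot: [-3.141, -0.001, 2.461]
ft_force: [-2.5, 2.5, 1.8]
```

To row units: -0.0005 m / 0.8 = -0.0006.

```bash
(python3 jog.py '[0,0,0,-0.0006,0,0,0,0,0,0,0,0,0,0,0,0,0,0,0,0,0]') | grep -E 'ee_pos|ft_force|t:'
```

```text
t: 14.85
ee_pos: [0.448, -0.0829, 0.0307]
ee_rot: [-3.141, -0.001, 2.461]
ft_force: [-4.3, 2.6, 2.3]
```

To row units: -0.0002 m / 0.8 = -0.0003.

```bash
(python3 jog.py '[0,0,0,-0.0003,0,0,0,0,0,0,0,0,0,0]'
python3 jog.py '[0,0,0,0.0125,0,0,0,0,0,0,0.0375,0,0,0,0,0,0,0.025,0,-0.025,0,0,0,0,0,0,-0.0625,0,0,0,0,0,0,-0.0625,0,0,0,0,0,0,0,0,0,0,0,0,0,0,0]') | grep -E 'ee_pos|ft_force|t:'
python3 - <<'E'
from h import *
s=get_state()['ee_pos'];a=2.461
d=np.array([.4985,.1125])-s[:2];print(d@[np.cos(a),np.sin(a)],d@[np.sin(a),-np.cos(a)])
E
```

```text
t: 15.1
ee_pos: [0.4481, -0.083, 0.0307]
ee_rot: [-3.141, -0.001, 2.461]
ft_force: [-5.1, 3.1, 3.6]
t: 15.98
ee_pos: [0.4018, -0.0455, 0.1505]
ee_rot: [3.142, 0.0, 2.461]
ft_force: [1.0, -0.1, 0.4]
0.024255625079550598 0.18359666281163084
```

The button was fully pressed (about 6 N level force) and released. The start bar is next.

To row units: 0.046 m / 0.8 = 0.0575, 0.04 m / 0.8 = 0.05.

```bash
(python3 jog.py '[0,0,0,0.0075,0.0575,0,0,0,0,0,0.0075,0.0575,0,0,0,0,0,0.0075,0.0575,0,0,0,0,0,0.0075,0.0575,0,0,0,0,0,0,0,0.05,0,0,0,0,0,0,0.05,0,0,0,0,0,0,0.0188,0,0,0,0,0,0,0,0]'
python3 jog.py '[0,0,0,0,0,0,0,0,0,0,0,0,0.01,0,0,0,0,0,0,0.01,0,0,0,0,0,0,0.0075,0,0,0,0,0,0,0,0,0,0,0,0,0,0,0]') | grep -E 'ee_pos|ft_force|t:'
```

```text
t: 16.98
ee_pos: [0.498, 0.1125, 0.0537]
ee_rot: [-3.139, -0.004, 2.461]
ft_force: [-0.1, -0.4, -0.1]
t: 17.73
ee_pos: [0.4993, 0.1126, 0.0339]
ee_rot: [3.141, 0.0, 2.461]
ft_force: [-0.4, -0.2, 0.6]
```

To row units: 0.002 m / 0.8 = 0.0025.

```bash
(python3 jog.py '[0,0,0,0,0,0.0025,0,0,0,0,0,0,0.0025,0,0,0,0,0,0,0.0025,0,0,0,0,0,0,0.0025,0,0,0,0,0,0,0,0,0,0,0,0,0,0,0]'
python3 jog.py '[0,0,0,0,0,0.0025,0,0,0,0,0,0,0,0,0,0,0,0,0,0,0]') | grep -E 'ee_pos|ft_force|t:'
```

```text
t: 18.48
ee_pos: [0.4992, 0.1125, 0.026]
ee_rot: [3.142, 0.0, 2.461]
ft_force: [-0.3, -0.1, 2.5]
t: 18.85
ee_pos: [0.4992, 0.1126, 0.0239]
ee_rot: [3.142, 0.0, 2.461]
ft_force: [-1.3, -0.2, 4.8]
```

To row units: 0.0007 m / 0.8 = 0.0009.

```bash
(python3 jog.py '[0,0,0,0,0,0.0009,0,0,0,0,0,0,0,0,0,0,0,0,0,0,0]'
python3 jog.py '[0,0,0,0,0,-0.0063,0,0,0,0,0,0,-0.025,0,0,0,0,0,0,-0.05,0,0,0,0,0,0,-0.0625,0,0,0,0,0,0,-0.0625,0,0,0,0,0,0,0,0,0,0,0,0,0,0,0,0,0,0,0,0,0,0]') | grep -E 'ee_pos|ft_force|t:'
python3 - <<'E'
from h import *
np.set_printoptions(precision=4,suppress=True)
a=imaging.grab_frame('scene');b=imaging.grab_frame('side')
for n,i,o in(('scene',a,'scene0'),('side',b,'side0')):
    print(n,'timer diff',cv2.absdiff(i,cv2.imread(f'pics/{o}.png'))[(slice(215,270),slice(228,300)) if n=='scene' else (slice(290,360),slice(290,362))].mean())
cv2.imwrite('pics/end.png',np.hstack([cv2.resize(a[200:370,220:420],(400,340)),cv2.resize(b[160:370,280:450],(275,340))]))
E
```

```text
t: 19.23
ee_pos: [0.4992, 0.1126, 0.0232]
ee_rot: [3.142, 0.0, 2.461]
ft_force: [-2.0, -0.2, 6.2]
t: 20.23
ee_pos: [0.4986, 0.1125, 0.1867]
ee_rot: [-3.14, -0.002, 2.461]
ft_force: [0.5, 0.1, 2.0]
scene timer diff 7.301094276094276
side timer diff 9.546362433862434
```

View pics/end.png

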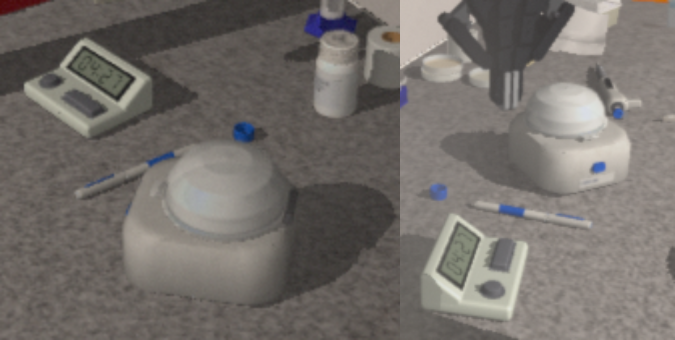

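The lid is shut, the timer hasn't moved, the loose items are in place and the hand is clear, so I'm handing in.

```bash
python3 -c "
from cell import ctrl, imaging, get_state
print(ctrl.finish_job())"
```

```text
the job is handed in; nothing more can be done
None
```

I closed the lid, pressed and released the clear key, run button and start bar in that order, and handed the job in at about 20 s with the hand clear; the timer display still read 04:27 afterwards, so the presses are judged from force and travel readings only.

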